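# Clamp a gear unit and read its label with a contact reader

## Robot

A 6-joint arm with a two-finger parallel gripper is mounted at the origin on the work surface. World frame = base frame: x ahead of the robot, y to its left, z up, the work surface at z = 0. Lengths are in mm, angles in rad, forces in N, time in s.
With the tool pointing down it reaches from about 350 to 775 mm from the base axis. Payload 7.3 kg.
Tool frame: the origin (TCP) lies midway between the tips of the shut fingers; the grasp point (between the pads) lies 19 mm behind it; z points along the fingers, y is the line along which they close (so a half turn about z gives the same grasp; the last joint's range is limited). The gripper opens to 92 mm and grips with 3 to 60 N. Pads are 19 mm wide; open, the fingers measure 130 mm over their backs; the gripper's body (75 mm by 190 mm) begins 47 mm behind the grasp point.
Start: joints at [-1.253, 0.342, 1.524, -0, 1.275, -0.146], TCP at [234.883, -469.548, 226.741] pointing down, gripper open.
Joint ranges: [-2.53, 2.53], [-0.77, 2.02], [0.04, 2.7], [-1, 4.14], [0.28, 2.66], [-3.11, 3.11]. Speed limits (rad/s): [2.57, 2.57, 3.14, 3.14, 3.14, 3.14].

## Interface

Orientations are given as [roll, pitch, yaw] about the fixed x, y, z axes, in that order (R = Rz(yaw) Ry(pitch) Rx(roll)).
In Python, from plant import bot gives the robot as it stands.
- The arm moves only by the tool servo_tool, never from a script. Its argument "deltas" is a list of rows, each a list of 2 entries, a list of its own where there are three numbers: the shift along the tool's x, y, z in m, then the turn, a rotation vector about the tool's x, y, z in degrees. A call has 1 to 20 rows; each row shifts and turns the commanded pose from where the row before left it, along the tool's axes as they then stand; what a row does not reach is not made up. A row lasts 1/8 s, in which the tool goes at most 62.5 mm and 10.7 degrees, less where a joint would pass 70% of its speed; a pose out of reach is approached as far as the arm can. A call with a gripper value outside its range is refused whole. "fingers" is the opening, from 0 (shut) to 1 (fully open), set as the call begins (left out, the last holds). The fingers move at their own pace and stop on an object; the grip force is fixed at half the most. Time passes only in rows, so rows that do not move let the fingers close. It gives the time, the measured TCP pose, the force, the opening and the grip force at its end, in the units of the state.
- bot.get_obs(): the state, without advancing time (a new reading comes with each control period).
- bot.capture(name): name is "scene" or "top" or "wrist"; returns the picture (384x512x3 uint8, red, green, blue); there is no depth.
- bot.camera_model(name): a dict with "mtx" (3x3 intrinsics, pixels), "xyz" and "rotation" of the camera in the world. Camera axes: x right, y down, z forward; pixel columns grow to the right and rows downward; lengths in mm; the calibration is good to about 2 mm. A picture is of the moment at which its call begins: read the wrist's pose just before it. camera_model takes no time and is no camera call; for the wrist camera it gives the pose at the moment of the call.
- bot.close_job(): hands the job in; it is judged then, once.
The state is a dict: "time": time; "joint_positions": joint angles; "dq": joint speeds; "tau": joint torques, N m; "tool_pos": TCP position; "tcp_rot": TCP orientation; "contact_force": force on the tool from outside, world axes, zero at the start; "moment": the same for the moment, N m; "grip_width": finger opening in mm; "finger_force": force on a finger pad.
Only numpy, scipy, OpenCV 4.12 (cv2) and the standard library are available. Lean on these libraries where they do the work, as an engineer would, in place of code of your own. Each camera call takes 0.05 s, during which the arm holds its last target. There are 200 camera calls.

## Task

Swing the red handle of the toggle clamp over centre to its stop so that the gear unit is held in the nest. Then pick up the hand-held reader, set its round spring hood squarely on the middle of the bar-code label on the unit's sloping face, and press gently until the hood is about half sunk (about 10 N), keeping it still for a good second without ramming it. Lay the reader gently back in its green tray and swing the clamp fully open again, leaving the bin, hub and axle alone.

Things in the scene. Friction and masses are not known exactly. Their poses are not given: they have to be found in the camera images.
- clamp_handle (a joint): Angle of the toggle-clamp handle about its pivot, rad: 0 = fully open, laid back 50 deg from upright away from the unit (towards the nest's +y); 1.28 = at its stop, clamped, 23 deg past upright towards the unit. The linkage passes dead centre at 1.20 (it pushes back by some newtons just before) and beyond that it stays shut by itself; it has little friction.
- handle_grip (a point): Point on the clamp handle's red cross grip, a level bar 22 mm thick along the nest's x that sticks out 68 mm to +x of the steel stem; this point is 40 mm out. Hold or loosely straddle it from above, fingers closing along the nest's y. It moves on a 125 mm arc about handle_pivot in the nest's y-z plane, 159 mm above the bench when open, 193 mm clamped. Axes: the nest's when the handle is at 0.
- handle_pivot (a point): Pivot of the clamp handle in the plane of its stem, 79 mm above the bench; axes are those of the nest (z up, y from the unit towards the clamp; the label faces -y). The handle turns about the x axis here, positive = the grip moves from +y over the top towards -y.
- nest: Blue base plate 170 x 330 x 20 mm (x from -85 to 85, y from -90 to 240) fixed to the bench, with low steel locating walls (34 mm high) round the unit and the steel toggle clamp at its +y end. Origin: on the bench under the middle of the unit. y = towards the clamp, -y = the side the label faces, z up.
- clamp_arm: Steel arm of the clamp, 138 mm long with a rubber foot, driven by the handle; slopes up at 58 deg when open (top 245 mm above the bench), lies level over the unit when clamped (top 145 mm above the bench). Origin: its pivot, 135 mm above the bench.
- unit: Cast aluminium gear unit 140 (x) x 130 (y) mm, 135 mm above the bench at its highest, loose in the nest, with a shaft stub towards its -y that reaches 145 mm from the middle. Origin: centre of its underside, 20 mm above the bench; its x = the side the label faces = the nest's -y, its y = the nest's x.
- label: White bar-code label 60 x 60 mm on the unit's sloping face. Origin: middle of its surface, about 105 mm above the bench. z = outward normal, 55 deg from vertical (towards the nest's -y and up); y = the nest's x, level; x runs down the slope.
- reader: Hand-held contact reader, 176 mm long, 36 mm wide, 44 mm high, grey with an orange band, 0.29 kg. Lies in the tray. Origin: underside, below its long axis; x = along the reader towards the hood (from -85 mm at the rear to +91 mm at the hood's face), y = across, z up as it lies. Long axis is 22 mm above the underside.
- reader_grip (a point): Good grip point on the reader's long axis, 101 mm behind the hood's face, 22 mm above the reader's underside; flat sides 36 mm apart across y. Axes as the reader.
- hood_face (a point): Centre of the flat front of the reader's round black rubber hood, 42 mm across; the hood slides straight back into the reader by up to 4 mm against a spring of 5 N per mm (bottoms at about 20 N). x = direction the reader points.
- tray: Green tray fixed to the bench, 260 (x) x 180 (y) mm outside, rim 14 mm high, walls and floor 4 mm. Origin: centre of its underside.
- bin: Bystander: yellow open parts bin 100 x 150 x 70 mm. Origin: centre of underside.
- hub: Bystander: steel hub, 84 mm across the flange, 50 mm high. Origin: centre of underside.
- axle: Bystander: steel axle 180 mm long with two black square couplings 40 mm, lying along its x. Origin: centre of underside.
There are look-alikes about, which are no part of the job. What is shaped like the reader but yellow is not meant.

How it is judged:
By the outcome, as a careful person would: the job done as asked, in the order asked, and still so for the second after the job is handed in, with the robot touching nothing.
It also fails if it takes over 72 s, if anything falls off the work surface, if the arm or the gripper's body presses on something with over 40 N, if the wrist force passes 120 N, or if a joint passes its speed limit or range.

## Working session

There is one attempt and no reset: what is moved stays moved. The work goes in short steps, Python scripts to look and compute and a tool call to move; the robot and the scene stay as the last step left them, time stands still between calls to the robot, and variables do not carry over. Pictures are saved under pics/ and viewed, at most 10 in all, crops included, and the job is handed in when it is done.

Besides the shell and the picture viewer there is one more tool, called after "Call:" as name(argument=value, ...), one argument or row to a line, values as JSON. servo_tool: Moves the arm, as the interface text tells. Its arguments: {"type":"object","properties":{"deltas":{"type":"array"},"fingers":{"type":"number"}},"required":["deltas"]}

```bash
ls; mkdir -p pics
python3 - <<'E'
from plant import bot
import cv2, numpy as np
a=bot.capture("scene");b=bot.capture("top")
cv2.imwrite("pics/scene0.png",a[:,:,::-1]);cv2.imwrite("pics/top0.png",b[:,:,::-1])
for n in("scene","top","wrist"):
    m=bot.camera_model(n);print(n,np.round(m["mtx"],1).tolist(),np.round(m["xyz"],1),np.round(m["rotation"],3).tolist())
print(bot.get_obs())
E
```

```text
pics
scene [[371.7, 0.0, 259.6], [0.0, 371.7, 195.9], [0.0, 0.0, 1.0]] [1233.2  646.4  757.7] [-2.142, -0.004, 2.293]
top [[448.3, 0.0, 254.5], [0.0, 448.3, 192.7], [0.0, 0.0, 1.0]] [ 250.9   12.7 1517.7] [-2.98, -0.018, -1.569]
wrist [[296.5, 0.0, 259.0], [0.0, 296.5, 189.6], [0.0, 0.0, 1.0]] [ 301.5 -434.1  384.3] [2.858, 0.001, -1.106]
{'time': 0.1, 'joint_positions': array([-1.25296232e+00,  3.42652847e-01,  1.52487551e+00,  8.92493373e-07,
        1.27537379e+00, -1.46024293e-01]), 'dq': array([-1.24605547e-03, -1.18322838e-05, -2.20605447e-03, -1.25282145e-04,
       -3.07466575e-04, -5.13011249e-04]), 'tau': array([ 1.83265423e-03, -4.32003772e+01, -2.44693905e+01,  7.19611114e-02,
        5.26055612e-02, -3.62208482e-05]), 'tool_pos': array([ 234.78943001, -469.20010348,  226.13060014]), 'tcp_rot': array([-3.14029722e+00, -1.91382995e-04,  4.63857910e-01]), 'contact_force': array([ 0.28087809, -0.17229895,  0.37218291]), 'moment': array([-0.03062285, -0.00443154,  0.00342646]), 'finger_force': 0.0, 'grip_width': 91.93917731346079}
```

View pics/scene0.png

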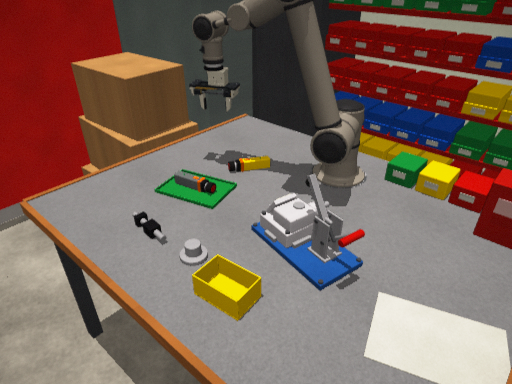

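View pics/top0.png

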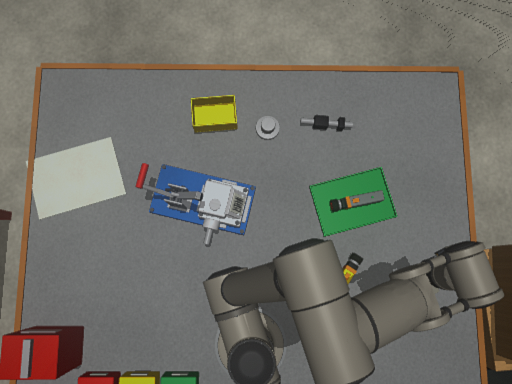

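The scene view shows the nest with its clamp at about (305,235) and the red handle at (351,238). The tray is at (196,187) with the grey reader in it, and the yellow look-alike is at (250,163). In the top view the nest is at (203,200), the red grip at (142,176), the tray at (352,202) and the reader's hood at (335,205), pointing left.

```bash
cat > h.py <<'E'
import numpy as np, cv2
from scipy.spatial.transform import Rotation as R
from plant import bot
np.set_printoptions(precision=1,suppress=True)
def rot(m):
    r=np.array(m["rotation"]); return r if r.shape==(3,3) else R.from_euler('xyz',r).as_matrix()
def ray(m,p):
    d=rot(m)@np.linalg.inv(m["mtx"])@np.array([p[0],p[1],1.0]); return np.array(m["xyz"],float),d/np.linalg.norm(d)
def onz(m,p,z):
    o,d=ray(m,p); return o+d*(z-o[2])/d[2]
def tri(rays):
    A=0;b=0
    for o,d in rays:
        P=np.eye(3)-np.outer(d,d);A=A+P;b=b+P@o
    x=np.linalg.solve(A,b); return x,[np.linalg.norm((np.eye(3)-np.outer(d,d))@(x-o)) for o,d in rays]
def proj(m,X):
    c=rot(m).T@(np.asarray(X,float)-m["xyz"]);q=m["mtx"]@c;return q[:2]/q[2]
def mask(img,lo,hi,roi=None):
    h=cv2.cvtColor(img,cv2.COLOR_RGB2HSV);k=cv2.inRange(h,np.array(lo),np.array(hi))
    if roi: z=np.zeros_like(k);x0,y0,x1,y1=roi;z[y0:y1,x0:x1]=255;k&=z
    return k
def cc(k,n=3,amin=8):
    N,l,s,c=cv2.connectedComponentsWithStats(k)
    o=sorted([i for i in range(1,N) if s[i,4]>=amin],key=lambda i:-s[i,4])[:n]
    return [(c[i],s[i,4],l==i) for i in o]
def look(n):
    m=bot.camera_model(n); return bot.capture(n),m
E
python3 - <<'E'
from h import *
T=cv2.imread("pics/top0.png")[:,:,::-1].copy();S=cv2.imread("pics/scene0.png")[:,:,::-1].copy()
t=bot.camera_model("top");s=bot.camera_model("scene")
def rect(img,m,lo,hi,roi,z):
    k=mask(img,lo,hi,roi);pts=np.argwhere(k>0)[:,::-1]
    w=np.array([onz(m,p,z)[:2] for p in pts],np.float32)
    h=cv2.convexHull(w);r=cv2.minAreaRect(h);print(r)
rect(T,t,(100,120,40),(125,255,255),(120,140,290,260),20)
rect(S,s,(100,120,40),(125,255,255),(230,190,370,300),20)
rect(T,t,(45,100,30),(80,255,255),(290,150,410,245),14)
rect(S,s,(45,100,30),(80,255,255),(140,160,250,215),14)
# red grip
def ends(img,roi):
    k=mask(img,(0,150,60),(8,255,255),roi);c=cc(k,1)[0];p=np.argwhere(c[2])[:,::-1].astype(float)
    mu=p.mean(0);u=np.linalg.svd(p-mu,full_matrices=False)[2][0];q=(p-mu)@u
    return mu,mu+u*q.min(),mu+u*q.max()
a=ends(T,(120,150,165,200));b=ends(S,(330,220,375,255));print(a,b)
print(tri([ray(t,a[0]),ray(s,b[0])]))
for i in(1,2):
  for j in(1,2): print(i,j,tri([ray(t,a[i]),ray(s,b[j])]))
# orange
for img,m,roi in((T,t,(320,180,400,225)),(S,s,(165,165,225,200))):
    for c in cc(mask(img,(8,150,100),(22,255,255),roi)): print(c[:2],onz(m,c[0],44))
E
```

```text
((473.7611999511719, 162.51901245117188), (327.6825256347656, 168.260009765625), 76.5845947265625)
((482.8366394042969, 168.54913330078125), (335.9197692871094, 178.95835876464844), 76.60578155517578)
((469.7195739746094, -347.9295654296875), (179.70249938964844, 260.14556884765625), 15.230892181396484)
((477.5686950683594, -341.609619140625), (192.2510986328125, 269.8496398925781), 15.291929244995117)
(array([141.5, 175.4]), array([145. , 163.7]), array([138., 187.])) (array([351. , 237.5]), array([363.2, 231.4]), array([338.4, 243.9]))
(array([525.1, 336. , 159.8]), [np.float64(0.6075605848147198), np.float64(0.607560584814696)])
1 1 (array([542.4, 342.8, 196.1]), [np.float64(26.0972214414886), np.float64(26.097221441488752)])
1 2 (array([563.5, 325.6, 157.1]), [np.float64(2.6980366261272115), np.float64(2.698036626127161)])
2 1 (array([487.1, 346.6, 163. ]), [np.float64(1.8451428768106066), np.float64(1.8451428768106328)])
2 2 (array([509.3, 328.7, 124.1]), [np.float64(29.42881216093752), np.float64(29.428812160937685)])
(array([348.1, 202. ]), np.int32(38)) [ 461.4 -325.2   44. ]
(array([355.5, 200. ]), np.int32(24)) [ 468.2 -350.1   44. ]
(array([199.7, 182.7]), np.int32(47)) [ 478.5 -313.9   44. ]
(array([195.4, 177.2]), np.int32(15)) [ 461.9 -357.8   44. ]
```

```bash
cat >> h.py <<'E'
def T(pos,rv):
    M=np.eye(4);M[:3,:3]=rv;M[:3,3]=pos;return M
def cur():
    o=bot.get_obs();return T(o["tool_pos"],R.from_euler('xyz',o["tcp_rot"]).as_matrix())
def rpy(r,p,y): return R.from_euler('xyz',[r,p,y],degrees=True).as_matrix()
def plan(A,B,n):
    D=np.linalg.inv(A)@B;w=R.from_matrix(D[:3,:3]).as_rotvec()/n;E=R.from_rotvec(w).as_matrix()
    S=sum(np.linalg.matrix_power(E,k) for k in range(n));v=np.linalg.solve(S,D[:3,3])
    print(n,"rows m",[round(float(x)/1e3,5) for x in v],"deg",[round(float(x),3) for x in np.degrees(w)])
E
python3 - <<'E'
from h import *
A=cur();B=T([390,-375,320],rpy(180,0,10));plan(A,B,6)
plan(B,T([400,-10,340],rpy(180,0,-13.4)),9)
E
```

```text
6 rows m [0.02975, -0.00611, -0.01564] deg [-0.013, -0.0, 2.763]
9 rows m [0.00083, -0.04084, -0.00222] deg [-0.0, -0.0, 2.6]
```

Call:
servo_tool(
  deltas=[
    [[0.03,-0.006,-0.0156],[0,0,2.76]],
    [[0.03,-0.006,-0.0156],[0,0,2.76]],
    [[0.03,-0.006,-0.0156],[0,0,2.76]],
    [[0.03,-0.006,-0.0156],[0,0,2.76]],
    [[0.03,-0.006,-0.0156],[0,0,2.76]],
    [[0.03,-0.006,-0.0156],[0,0,2.76]],
    [[0,0,0],[0,0,0]],
  ],
)

```text
time: 0.98
tool_pos: [393.3, -374.7, 320.9]
tcp_rot: [3.14, -0.001, 0.177]
contact_force: [-1.5, -0.9, -0.2]
grip_width: 92.0
finger_force: 0.0
```

Run:
```python
from h import *
import pickle
w,m=look("wrist");cv2.imwrite("pics/w1.png",w[:,:,::-1]);pickle.dump((w,m),open("w1.pkl","wb"))
print(bot.get_obs()["tool_pos"],m["xyz"])
```

```text
[ 392.1 -375.   320. ] [ 466.6 -359.8  479.2]
```

View pics/w1.png

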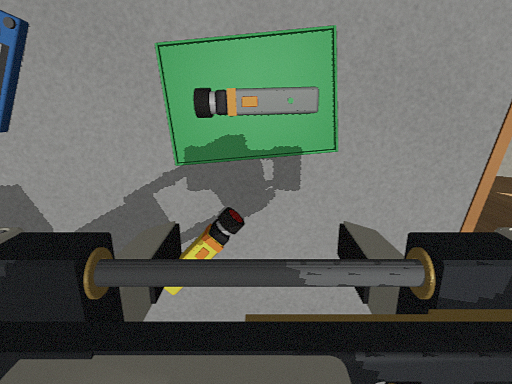

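Call:
servo_tool(
  deltas=[
    [[0.001,-0.041,-0.0022],[0,0,2.6]],
    [[0.001,-0.041,-0.0022],[0,0,2.6]],
    [[0.001,-0.041,-0.0022],[0,0,2.6]],
    [[0.001,-0.041,-0.0022],[0,0,2.6]],
    [[0.001,-0.041,-0.0022],[0,0,2.6]],
    [[0.001,-0.041,-0.0022],[0,0,2.6]],
    [[0.001,-0.041,-0.0022],[0,0,2.6]],
    [[0.001,-0.041,-0.0022],[0,0,2.6]],
    [[0.001,-0.041,-0.0022],[0,0,2.6]],
    [[0,0,0],[0,0,0]],
  ],
)

```text
time: 2.28
tool_pos: [402.7, -7.8, 339.5]
tcp_rot: [3.141, 0.001, -0.23]
contact_force: [-0.1, -0.9, 0.8]
grip_width: 92.4
finger_force: 0.0
```

Run:
```python
from h import *
import pickle
w,m=look("wrist");cv2.imwrite("pics/w2.png",w[:,:,::-1]);pickle.dump((w,m),open("w2.pkl","wb"))
A=cur();print(A,m["xyz"])
plan(A,T([470,150,360],rpy(180,0,-13.4)),5)
```

```text
[[  1.   -0.2  -0.  402.6]
 [ -0.2  -1.   -0.   -8.9]
 [ -0.    0.   -1.  339.4]
 [  0.    0.    0.    1. ]] [475.5 -23.8 497.6]
5 rows m [0.00581, -0.03403, -0.00413] deg [0.008, 0.014, 0.032]
```

View pics/w2.png

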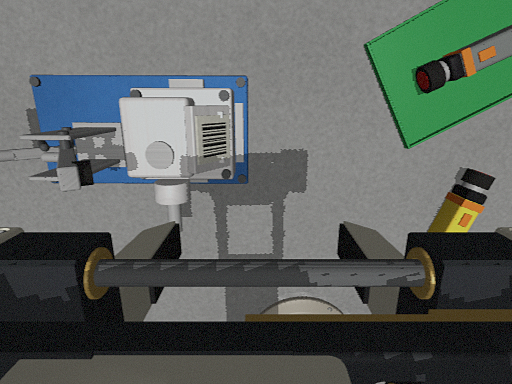

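w1 shows the reader in the tray, with its hood at (203,102), the orange band at (231,102) and its rear end at (318,99). w2 shows the unit with the bar-code label at about (211,136) and the clamp at (70,160). The hood also shows at (430,77).

Call:
servo_tool(
  deltas=[
    [[0.006,-0.034,-0.004],[0,0,0]],
    [[0.006,-0.034,-0.004],[0,0,0]],
    [[0.006,-0.034,-0.004],[0,0,0]],
    [[0.006,-0.034,-0.004],[0,0,0]],
    [[0.006,-0.034,-0.004],[0,0,0]],
    [[0,0,0],[0,0,0]],
  ],
)

```text
time: 3.08
tool_pos: [472.3, 149.1, 359.2]
tcp_rot: [3.141, 0.001, -0.233]
contact_force: [-0.0, -0.4, 0.3]
grip_width: 91.7
finger_force: 0.0
```

Run:
```python
from h import *
import pickle
w,m=look("wrist");pickle.dump((w,m),open("w3.pkl","wb"))
w2,_=pickle.load(open("w2.pkl","rb"))
a=cv2.resize(w[0:225,100:500],None,fx=2,fy=2,interpolation=cv2.INTER_CUBIC)
b=cv2.resize(w2[90:190,165:265],(400,400),interpolation=cv2.INTER_CUBIC)
c=np.zeros((450,800,3),np.uint8);c[:]=a
cv2.imwrite("pics/w3.png",c[:,:,::-1]);cv2.imwrite("pics/w2c.png",b[:,:,::-1])
print(bot.get_obs()["tool_pos"],m["xyz"])
```

```text
[471.9 148.2 359.2] [545.1 133.  517.3]
```

View pics/w3.png

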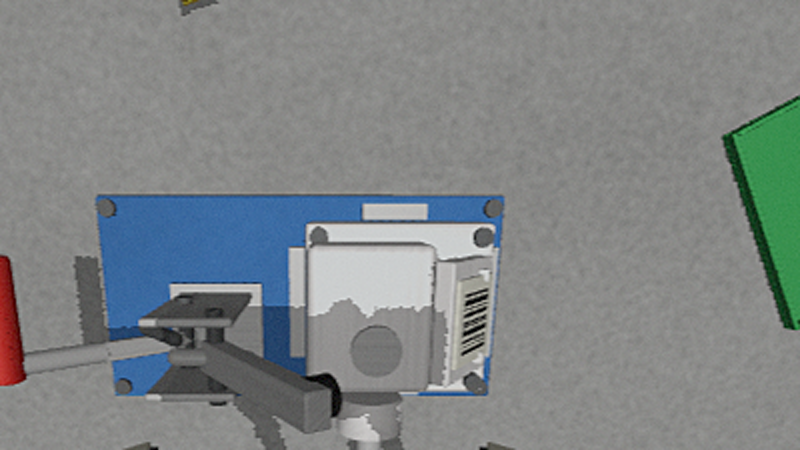

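View pics/w2c.png

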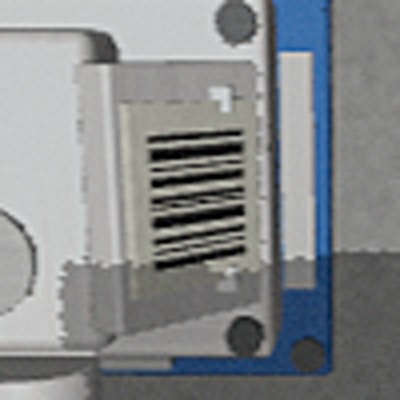

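w3 shows the label's bars at crop (476,325), the red grip at crop (8,320) and the blue plate's corners at crop (97,196), (503,196), (487,395) and (117,395). In the w2 crop the label is centred at about (193,197), with bars of corners (148,137), (241,130), (244,262) and (155,270).

Run:
```python
from h import *
import pickle
W=[pickle.load(open(f"w{i}.pkl","rb")) for i in(1,2,3)]
(w1,m1),(w2,m2),(w3,m3)=W
Tp=cv2.imread("pics/top0.png")[:,:,::-1].copy();t=bot.camera_model("top")
S=cv2.imread("pics/scene0.png")[:,:,::-1].copy();s=bot.camera_model("scene")
# nest plate
def platerect(w,m,roi):
    k=mask(w,(100,120,40),(125,255,255),roi)
    p=np.argwhere(k)[:,::-1];h=cv2.convexHull(np.array([onz(m,q,20)[:2] for q in p],np.float32));return cv2.minAreaRect(h)
print("plate",platerect(w2,m2,(20,60,260,200)),platerect(w3,m3,(140,90,370,205)))
# bars corners (full-res px)
c2=np.array([(148,137),(241,130),(244,262),(155,270)])/4+[165,90]-.4
c3=np.array([(466,291),(490,286),(485,352),(461,368)])/2+[100,0]-.25
print("bars",*[tri([ray(m2,a),ray(m3,b)]) for a,b in zip(c2,c3)])
# bars centroid by darkness
def darkc(w,roi):
    x0,y0,x1,y1=roi;g=255-cv2.cvtColor(w,cv2.COLOR_RGB2GRAY)[y0:y1,x0:x1].astype(float)
    p=np.argwhere(g>150)[:,::-1]+[x0,y0];r=cv2.minAreaRect(p.astype(np.float32));return np.array(r[0]),r[1],len(p)
d2=darkc(w2,(200,121,228,160));d3=darkc(w3,(329,141,347,187));print(d2,d3)
o=tri([ray(m2,d2[0]),ray(m3,d3[0])]);print("barc",o, proj(t,o[0]))
# label centre by quad guesses
l2=np.array([193,197])/4+[165,90]-.4;l3=np.array([474,321])/2+[100,0]-.25
print("label c",tri([ray(m2,l2),ray(m3,l3)]))
# grip
def ends(img,roi):
    k=mask(img,(0,150,40),(8,255,255),roi);c=cc(k,1)[0];p=np.argwhere(c[2])[:,::-1].astype(float)
    mu=p.mean(0);u=np.linalg.svd(p-mu,full_matrices=False)[2][0];q=(p-mu)@u
    return mu,mu+u*q.min(),mu+u*q.max()
a=ends(w3,(60,100,130,210));b=ends(Tp,(120,150,165,200));c=ends(S,(330,220,375,255));print(a)
print("grip",tri([ray(m3,a[0]),ray(s,c[0]),ray(t,b[0])]),tri([ray(m3,a[0]),ray(s,c[0])]),onz(m3,a[1],160),onz(m3,a[2],160))
# reader: orange comps & body
for n,w,m,roi in(("w1",w1,m1,(180,70,330,130)),("w2",w2,m2,(400,30,512,110))):
    for c in cc(mask(w,(8,150,80),(22,255,255),roi)): print(n,c[0],c[1])
```

```text
plate ((474.52032470703125, 164.46571350097656), (328.61419677734375, 167.97459411621094), 76.46270751953125) ((474.8108825683594, 164.98316955566406), (327.1846008300781, 166.55645751953125), 76.72098541259766)
bars (array([468.7,  50.4, 123.3]), [np.float64(1.4561956088392345), np.float64(1.4561956088394394)]) (array([462.6,  26.1,  90.9]), [np.float64(0.9243268947415093), np.float64(0.9243268947415024)]) (array([418. ,  37. ,  93.8]), [np.float64(0.9886779943956022), np.float64(0.9886779943954859)]) (array([424. ,  61.2, 128.3]), [np.float64(4.026194989475118), np.float64(4.0261949894750675)])
(array([213.5, 140.5]), (27.0, 37.0), 475) (array([338.5, 165. ]), (15.0, 42.0), 227)
barc (array([441.9,  44.3, 116.1]), [np.float64(1.986972733823817), np.float64(1.9869727338239518)]) [236.7 204.4]
label c (array([445.4,  44.9, 109.2]), [np.float64(0.04091740213605658), np.float64(0.04091740213605892)])
(array([ 98.6, 159.1]), array([ 93.7, 127.3]), array([103.6, 191.9]))
grip (array([525.6, 336.6, 160.7]), [np.float64(1.0571347379305842), np.float64(0.937824539397943), np.float64(0.95754966979327)]) (array([526.5, 336.7, 161.4]), [np.float64(0.7168326521344156), np.float64(0.7168326521343221)]) [563.  329.4 160. ] [485.3 347.7 160. ]
w1 [231.2 102.1] 222
w1 [249.1 101.3] 154
w2 [466.3  60.3] 291
w2 [486.6  53.4] 173
```

Call:
servo_tool(
  deltas=[
    [[0.004,-0.039,0.025],[0,0,0]],
    [[0.004,-0.039,0.025],[0,0,0]],
    [[0.004,-0.039,0.025],[0,0,0]],
    [[0.004,-0.039,0.025],[0,0,0]],
    [[0.004,-0.039,0.025],[0,0,0]],
    [[0,0,0],[0,0,0]],
    [[0,0,0],[0,0,0]],
  ],
  fingers=0.45,
)

```text
time: 4.0
tool_pos: [536.7, 332.5, 235.4]
tcp_rot: [3.141, -0.0, -0.235]
contact_force: [0.6, -0.3, 0.3]
grip_width: 41.8
finger_force: 0.0
```

```bash
cat >> h.py <<'E'
NY=np.radians(-13.41);NO=np.array([457.3,91.8,0]);NR=R.from_euler('z',NY).as_matrix()
def loc(p): return NR.T@(np.asarray(p)-NO)
def wor(p): return NR@np.asarray(p,float)+NO
E
python3 - <<'E'
from h import *
import pickle
w,m=look("wrist");cv2.imwrite("pics/w4.png",w[:,:,::-1]);pickle.dump((w,m),open("w4.pkl","wb"))
w3,m3=pickle.load(open("w3.pkl","rb"))
s=bot.camera_model("scene")
print(loc(cur()[:3,3]))
c=cc(mask(w,(0,150,40),(8,255,255)),2)
for a in c:
    p=np.argwhere(a[2])[:,::-1].astype(float);mu=a[0];u=np.linalg.svd(p-mu,full_matrices=False)[2][0];q=(p-mu)@u
    print(a[:2],loc(onz(m,mu,160)),loc(onz(m,mu+u*q.min(),160)),loc(onz(m,mu+u*q.max(),160)))
print(tri([ray(m,c[0][0]),ray(m3,(98.6,159.1)),ray(s,(351.,237.5))]))
E
```

```text
[ 21.5 252.7 236.1]
(array([257. , 210.3]), np.int32(1995)) [  9.7 255.2 160. ] [ 48.3 255.  160. ] [-34.  255.4 160. ]
(array([526.5, 337.1, 161.4]), [np.float64(0.6233430840333039), np.float64(0.49806159250859683), np.float64(0.9238386627926461)])
```

View pics/w4.png

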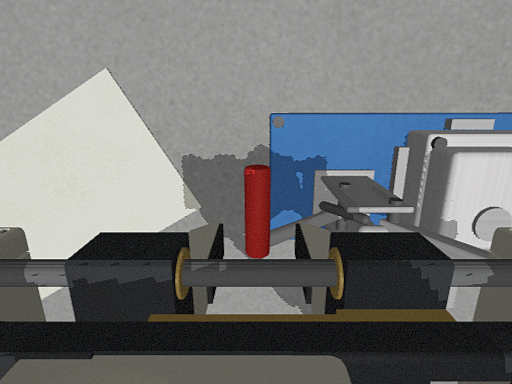

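w4 shows the red grip at (257,210) between the open fingers. The nest corner is at (270,113).

Call:
servo_tool(
  deltas=[
    [[0,-0.002,0.03],[0,0,0]],
    [[0,0,0.033],[0,0,0]],
    [[0,0,0.032],[0,0,0]],
    [[0,0,0],[0,0,0]],
  ],
)

```text
time: 4.55
tool_pos: [535.9, 334.6, 139.2]
tcp_rot: [3.139, 0.003, -0.235]
contact_force: [0.4, -0.5, -0.0]
grip_width: 41.3
finger_force: 0.0
```

Run:
```python
from h import *
print(loc(cur()[:3,3]),bot.get_obs()["contact_force"])
ph=np.radians(np.linspace(50,-23.3,15))
y=159.3+125*np.sin(ph);z=60+125*np.cos(ph)
for a,b in zip(-np.diff(y),-np.diff(z)): print([0,round(a/1e3,4),round(b/1e3,4)])
print(y[-1],z[-1])
```

```text
[ 20.2 254.4 139.2] [ 0.4 -0.5 -0. ]
[0, np.float64(0.0077), np.float64(-0.0084)]
[0, np.float64(0.0085), np.float64(-0.0077)]
[0, np.float64(0.0091), np.float64(-0.0069)]
[0, np.float64(0.0097), np.float64(-0.006)]
[0, np.float64(0.0102), np.float64(-0.0051)]
[0, np.float64(0.0106), np.float64(-0.0041)]
[0, np.float64(0.011), np.float64(-0.0031)]
[0, np.float64(0.0112), np.float64(-0.0021)]
[0, np.float64(0.0114), np.float64(-0.0011)]
[0, np.float64(0.0114), np.float64(-0.0001)]
[0, np.float64(0.0114), np.float64(0.001)]
[0, np.float64(0.0112), np.float64(0.002)]
[0, np.float64(0.011), np.float64(0.003)]
[0, np.float64(0.0107), np.float64(0.004)]
109.8568121796294 174.80579766788588
```

Call:
servo_tool(
  deltas=[
    [[0,0,0],[0,0,0]],
    [[0,0,0],[0,0,0]],
    [[0,0.0077,-0.0084],[0,0,0]],
    [[0,0.0085,-0.0077],[0,0,0]],
    [[0,0.0091,-0.0069],[0,0,0]],
    [[0,0.0097,-0.006],[0,0,0]],
    [[0,0.0102,-0.0051],[0,0,0]],
    [[0,0.0106,-0.0041],[0,0,0]],
    [[0,0.011,-0.0031],[0,0,0]],
    [[0,0.0112,-0.0021],[0,0,0]],
    [[0,0.0114,-0.0011],[0,0,0]],
    [[0,0.0114,-0.0001],[0,0,0]],
    [[0,0,0],[0,0,0]],
  ],
  fingers=0.3,
)

```text
time: 6.18
tool_pos: [513.2, 237.5, 184.6]
tcp_rot: [3.141, 0.0, -0.235]
contact_force: [-0.0, -0.2, 0.5]
grip_width: 27.5
finger_force: 0.4
```

Call:
servo_tool(
  deltas=[
    [[0,0.0114,0.001],[0,0,0]],
    [[0,0.0112,0.002],[0,0,0]],
    [[0,0.011,0.003],[0,0,0]],
    [[0,0.0107,0.004],[0,0,0]],
    [[0,0.002,0.0005],[0,0,0]],
    [[0,0.002,0.0005],[0,0,0]],
    [[0,0,0],[0,0,0]],
  ],
)

```text
time: 7.05
tool_pos: [502.3, 191.5, 173.7]
tcp_rot: [3.142, -0.0, -0.234]
contact_force: [-0.5, 0.3, 0.7]
grip_width: 27.4
finger_force: 0.0
```

Run:
```python
from h import *
import pickle
o=bot.get_obs();print(loc(cur()[:3,3]),NR.T@o["contact_force"])
w,m=look("wrist");pickle.dump((w,m),open("w5.pkl","wb"))
S,s=look("scene");cv2.imwrite("pics/scene1.png",cv2.resize(S[160:310,230:380],(600,600),interpolation=cv2.INTER_CUBIC)[:,:,::-1])
```

```text
[ 20.7 107.4 173.7] [-0.6  0.2  0.7]
```

View pics/scene1.png

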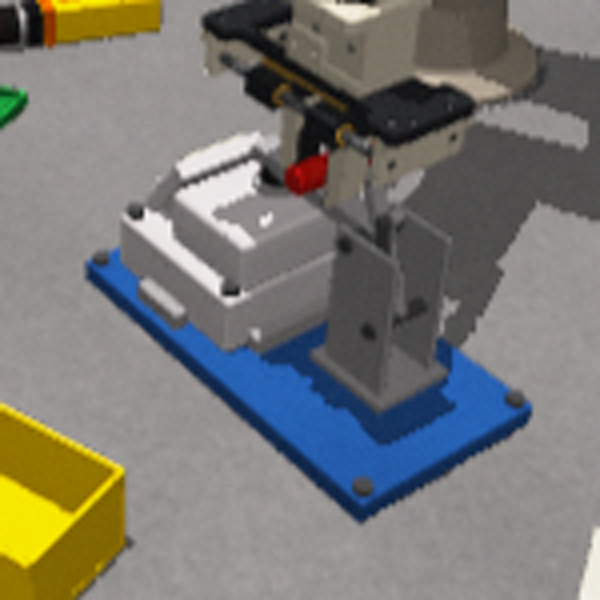

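scene1 shows the red grip at (307,172) between the fingers and the arm lying over the unit. I'll press on gently until it meets the stop.

Call:
servo_tool(
  deltas=[
    [[0,0.002,0.0007],[0,0,0]],
    [[0,0.002,0.0007],[0,0,0]],
    [[0,0.001,0.0003],[0,0,0]],
    [[0,0,0],[0,0,0]],
  ],
)

```text
time: 7.65
tool_pos: [502.0, 189.8, 173.1]
tcp_rot: [-3.135, -0.002, -0.233]
contact_force: [1.9, 14.3, 3.7]
grip_width: 27.6
finger_force: 6.7
```

Call:
servo_tool(
  deltas=[
    [[0,-0.005,0],[0,0,0]],
    [[0,0,0],[0,0,0]],
    [[0,0,-0.04],[0,0,0]],
    [[0,0,-0.055],[0,0,0]],
    [[0,0.02,-0.055],[0,0,0]],
    [[-0.003,0.045,0],[0,0,0]],
    [[-0.003,0.045,0],[0,0,0]],
    [[-0.003,0.045,0],[0,0,0]],
    [[-0.003,0.045,0],[0,0,0]],
    [[-0.003,0.045,0],[0,0,0]],
    [[-0.003,0.045,0],[0,0,0]],
    [[-0.003,0.045,0],[0,0,0]],
    [[0,0,0],[0,0,0]],
  ],
  fingers=0.5,
)

```text
time: 9.28
tool_pos: [403.2, -132.1, 321.8]
tcp_rot: [3.141, 0.001, -0.239]
contact_force: [0.0, -0.3, 1.0]
grip_width: 45.6
finger_force: 0.0
```

Run:
```python
from h import *
import pickle
w,m=look("wrist");pickle.dump((w,m),open("w6.pkl","wb"));cv2.imwrite("pics/w6full.png",w[:,:,::-1])
A=cur();print(loc(A[:3,3]),loc(m["xyz"]))
p=proj(m,wor([0,-48,105]));print(p)
x,y=int(p[0])-50,int(p[1])-50
c=cv2.resize(w[y:y+100,x:x+100],(600,600),interpolation=cv2.INTER_CUBIC);print(x,y)
cv2.imwrite("pics/w6.png",c[:,:,::-1])
S,s=look("scene");k=mask(S,(0,150,60),(8,255,255),(270,150,370,260));q=cc(k,1)[0];print("grip",q[:2],"expect",proj(s,wor([8.5,109.9,193])))
```

```text
[  -0.6 -228.8  321.8] [  73.7 -229.5  479.9]
[117.6 163.3]
67 113
grip (array([313.2, 200.4]), np.int32(187)) expect [314.2 201. ]
```

View pics/w6.png

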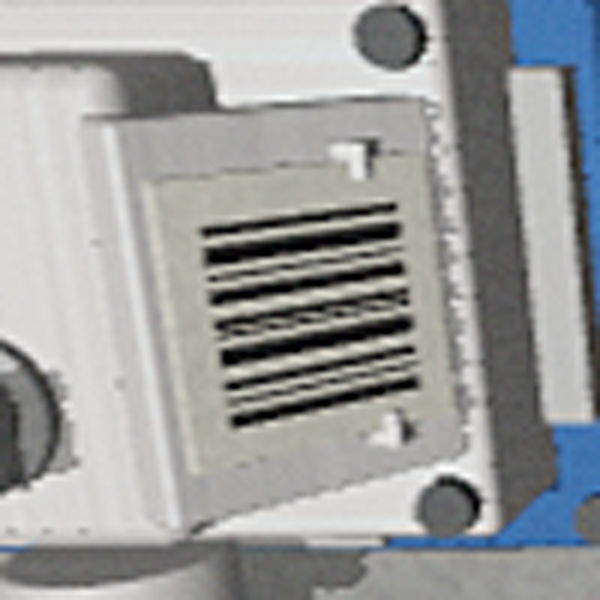

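w6 shows the whole label, with crop corners at about (145,182), (420,152), (460,415) and (195,475). The bars run from (202,230) to (418,385). The scene check puts the grip at (313,200) against an expected (314,201), so the handle is at its stop.

Run:
```python
from h import *
import pickle
W={i:pickle.load(open(f"w{i}.pkl","rb")) for i in(1,2,3,6)}
def ctr(q):
    a,b,c,d=[np.append(x,1) for x in np.array(q,float)];x=np.cross(np.cross(a,c),np.cross(b,d));return x[:2]/x[2]
c6=np.array([(202,230),(397,203),(418,385),(236,425)]);c2=np.array([(148,137),(241,130),(244,262),(155,270)])
f6=lambda p:np.array(p)/6+[67,113]-.42
f2=lambda p:np.array(p)/4+[165,90]-.38
f3=lambda p:np.array(p)/2+[100,0]-.25
c3=np.array([(466,291),(490,286),(485,352),(461,368)])
m2,m3,m6=W[2][1],W[3][1],W[6][1]
for a,b,c in zip(f6(c6),f2(c2),f3(c3)): 
    x,e=tri([ray(m6,a),ray(m2,b),ray(m3,c)]);print(loc(x),np.array(e),loc(tri([ray(m6,a),ray(m2,b)])[0]))
x,e=tri([ray(m6,f6(ctr(c6))),ray(m2,f2(ctr(c2))),ray(m3,f3(ctr(c3)))]);print("barc",loc(x),np.array(e))
L6=ctr([(145,182),(420,152),(460,415),(195,475)]);print(L6,ctr(c6))
x,e=tri([ray(m6,f6(L6)),ray(m2,f2((193,197))),ray(m3,f3((474,321)))]);print("label",loc(x),np.array(e))
# label corners from w6 on plane thru given centre, normal 55deg
n=np.array([0,-np.sin(np.radians(55)),np.cos(np.radians(55))]);n=NR@n
for C in ([0,-48,105],[0,-50,105]):
  P=wor(C)
  for q in [(145,182),(420,152),(460,415),(195,475),L6]:
    o,d=ray(m6,f6(q));X=o+d*((P-o)@n)/(d@n);print(loc(X))
```

```text
[ 20.  -37.7 123. ] [1.2 0.9 2. ] [ 18.9 -37.2 121.9]
[ 20.  -63.   89.2] [0.6 0.9 1.2] [ 19.1 -62.   86.1]
[-24.7 -62.8  90.2] [3.2 0.8 2.7] [-24.5 -61.2  84.3]
[-24.8 -37.9 123.6] [3.1 2.6 5.7] [-22.8 -36.8 119.6]
barc [ -2.4 -50.4 107. ] [1.2 0.9 1.1]
[312.7 306. ] [317.4 312.8]
label [ -0.9 -48.8 105.5] [0.9 1.  0.6]
[ 29.3 -31.2 128.9]
[ 29.4 -65.8  79.6]
[-31.7 -67.1  77.7]
[-31.  -31.5 128.5]
[ -0.5 -48.8 103.9]
[ 29.5 -32.1 130.5]
[ 29.6 -66.5  81.4]
[-31.2 -67.8  79.5]
[-30.5 -32.4 130.1]
[ -0.2 -49.6 105.6]
```

Run:
```python
from h import *
import pickle
for i,roi in((1,(180,72,328,130)),):
    w,m=pickle.load(open(f"w{i}.pkl","rb"))
    g=mask(w,(40,90,20),(85,255,255));k=cv2.bitwise_not(g);z=np.zeros_like(k);z[roi[1]:roi[3],roi[0]:roi[2]]=255;k&=z
    k=cv2.morphologyEx(k,cv2.MORPH_OPEN,np.ones((5,5)));c=cc(k,1)[0];k=(c[2]*255).astype(np.uint8)
    k=cv2.morphologyEx(k,cv2.MORPH_CLOSE,np.ones((9,9)))
    p=np.argwhere(k)[:,::-1]
    for zz in(26,):
        P=np.array([onz(m,q,zz)[:2] for q in p],np.float32);r=cv2.minAreaRect(P);print(c[1],r,cv2.boundingRect(k))
    # body rows only: centre line per column
    pts=[]
    for x in range(240,316,5):
        ys=np.where(k[:,x])[0];pts.append(onz(m,(x,(ys.min()+ys.max())/2),30)[:2])
    pts=np.array(pts);f=cv2.fitLine(pts.astype(np.float32),cv2.DIST_L2,0,.01,.01).ravel();print(f,np.degrees(np.arctan2(f[1],f[0])))
w1,m1=pickle.load(open("w1.pkl","rb"));w2,m2=pickle.load(open("w2.pkl","rb"))
a=tri([ray(m1,(249.1,101.3)),ray(m2,(486.6,53.4))]);b=tri([ray(m1,(231.2,102.1)),ray(m2,(466.3,60.3))]);print(a,b)
```

```text
3225 ((469.3584289550781, -355.35528564453125), (38.60707092285156, 182.1048583984375), 11.924933433532715) (194, 87, 125, 30)
[   0.2   -1.   475.9 -386.1] -78.48929
(array([ 467.5, -346.4,   49.3]), [np.float64(0.32180441247065), np.float64(0.32180441247081665)]) (array([ 463.4, -321.7,   44.7]), [np.float64(1.7245320002906561), np.float64(1.724532000290732)])
```

Run:
```python
from h import *
A=cur();plan(A,T([472,-368,170],rpy(180,0,101.7)),13)
M=A.copy()
```

```text
13 rows m [-0.00912, 0.02075, 0.01168] deg [-0.003, 0.0, -8.86]
```

Call:
servo_tool(
  deltas=[
    [[-0.0091,0.0208,0.0117],[0,0,-8.86]],
    [[-0.0091,0.0208,0.0117],[0,0,-8.86]],
    [[-0.0091,0.0208,0.0117],[0,0,-8.86]],
    [[-0.0091,0.0208,0.0117],[0,0,-8.86]],
    [[-0.0091,0.0208,0.0117],[0,0,-8.86]],
    [[-0.0091,0.0208,0.0117],[0,0,-8.86]],
    [[-0.0091,0.0208,0.0117],[0,0,-8.86]],
    [[-0.0091,0.0208,0.0117],[0,0,-8.86]],
    [[-0.0091,0.0208,0.0117],[0,0,-8.86]],
    [[-0.0091,0.0208,0.0117],[0,0,-8.86]],
    [[-0.0091,0.0208,0.0117],[0,0,-8.86]],
    [[-0.0091,0.0208,0.0117],[0,0,-8.86]],
    [[-0.0091,0.0208,0.0117],[0,0,-8.86]],
    [[0,0,0],[0,0,0]],
  ],
  fingers=0.75,
)

```text
time: 11.12
tool_pos: [474.4, -366.5, 168.4]
tcp_rot: [-3.14, -0.002, 1.778]
contact_force: [-0.7, 0.3, 0.2]
grip_width: 69.0
finger_force: 0.0
```

Run:
```python
from h import *
import pickle
w,m=look("wrist");pickle.dump((w,m),open("w7.pkl","wb"));cv2.imwrite("pics/w7.png",w[:,:,::-1])
A=cur();print(A)
w1,m1=pickle.load(open("w1.pkl","rb"))
for X in([467.5,-346.4,48],[463.4,-321.7,48]): print(proj(m,X))
for c in cc(mask(w,(8,150,80),(22,255,255))): print(c[:2],onz(m,c[0],48),[tri([ray(m,c[0]),ray(m1,q)]) for q in((249.1,101.3),(231.2,102.1))])
```

```text
[[  -0.2    1.    -0.   473.8]
 [   1.     0.2    0.  -366.5]
 [   0.    -0.    -1.   169.2]
 [   0.     0.     0.     1. ]]
[256.8 164.4]
[257.9 138. ]
(array([24.9, 84.2]), np.int32(924)) [ 251.3 -318.2   48. ] [(array([ 461.3, -323.2,  323.1]), [np.float64(32.19918276694094), np.float64(32.19918276694092)]), (array([ 458. , -318.6,  315.4]), [np.float64(27.51703876089822), np.float64(27.517038760898245)])]
(array([256.5, 137.9]), np.int32(524)) [ 462.1 -321.9   48. ] [(array([ 466.1, -341. , -127.2]), [np.float64(1.3757006870580673), np.float64(1.3757006870580906)]), (array([ 461.9, -321.9,   47.8]), [np.float64(0.18624827923177698), np.float64(0.18624827923172368)])]
(array([256.5, 164.5]), np.int32(308)) [ 467.2 -346.5   48. ] [(array([ 467.2, -346.4,   48.8]), [np.float64(0.0012016451269001767), np.float64(0.0012016451269129032)]), (array([ 463.5, -329.4,  134.7]), [np.float64(0.8224846588388635), np.float64(0.8224846588387754)])]
```

View pics/w7.png

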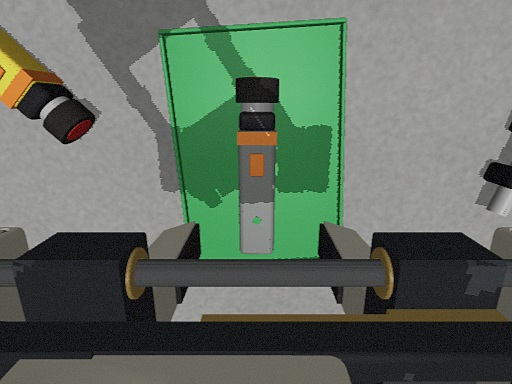

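w7 (the tenth and last picture) shows the reader straight under the gripper. The hood's front is at (257,78), the band at (257,138), the button at (257,164) and the rear end at (257,253).

Run:
```python
from h import *
import pickle
w,m=pickle.load(open("w7.pkl","rb"))
f=onz(m,(257.3,77.5),47);r=onz(m,(256.8,253),48);print(f,r,np.linalg.norm(f-r),"hood bottom",onz(m,(257.3,77.5),5))
b=np.array([462.0,-321.9]);q=np.array([467.2,-346.5])
a=np.degrees(np.arctan2(f[1]-r[1],f[0]-r[0]));print(a,np.degrees(np.arctan2(*(b-q)[::-1])))
u=(f-r)[:2]/np.linalg.norm((f-r)[:2]);print("grip from f",f[:2]-101*u,"from r",r[:2]+75*u)
for g in (80,60): print(w[[85,90,95],257])
G=(f[:2]-101*u+r[:2]+75*u)/2
A=cur();B=T([*G,9],rpy(180,0,101.8));plan(A,B,5);print(A[:3,3],G)
```

```text
[ 451.9 -269.9   47. ] [ 486.7 -438.4   48. ] 172.00073094304173 hood bottom [ 451.  -266.8    5. ]
101.68001946355473 101.93560254326741
grip from f [ 472.4 -368.8] from r [ 471.6 -364.9]
[[39 39 39]
 [24 26 22]
 [26 25 20]]
[[39 39 39]
 [24 26 22]
 [26 25 20]]
5 rows m [-2e-05, -0.00035, 0.03204] deg [-0.012, -0.017, -0.008]
[ 473.8 -366.5  169.2] [ 472.  -366.9]
```

Call:
servo_tool(
  deltas=[
    [[0,-0.0018,0.035],[0,0,0]],
    [[0,0,0.04],[0,0,0]],
    [[0,0,0.04],[0,0,0]],
    [[0,0,0.03],[0,0,0]],
    [[0,0,0.014],[0,0,0]],
    [[0,0,0],[0,0,0]],
  ],
)

```text
time: 11.92
tool_pos: [471.3, -367.9, 11.0]
tcp_rot: [-3.141, -0.001, 1.776]
contact_force: [0.1, -0.0, -0.2]
grip_width: 68.8
finger_force: 0.0
```

Call:
servo_tool(
  deltas=[
    [[0,0,0],[0,0,0]],
    [[0,0,0],[0,0,0]],
    [[0,0,0],[0,0,0]],
    [[0,0,0],[0,0,0]],
    [[0,0,0],[0,0,0]],
  ],
  fingers=0.15,
)

```text
time: 12.55
tool_pos: [471.7, -368.5, 11.4]
tcp_rot: [3.141, 0.001, 1.777]
contact_force: [-0.9, 1.1, 2.9]
grip_width: 35.9
finger_force: 30.0
```

Run:
```python
from h import *
A=cur();o=bot.get_obs();print(A[:3,3],o["tcp_rot"],o["grip_width"],o["finger_force"],o["contact_force"])
```

```text
[ 471.7 -368.5   11.4] [3.1 0.  1.8] 35.87276550116462 29.997020065784454 [-0.9  1.1  2.9]
```

```bash
cat >> h.py <<'E'
a55=np.radians(55);Lc=np.array([-0.7,-49,105.])
RP=NR@np.array([[0,1,0],[np.sin(a55),0,-np.cos(a55)],[-np.cos(a55),0,-np.sin(a55)]])
def press(d,hx=102,hz=-15.6):
    H=wor(Lc)+NR@np.array([0,-np.sin(a55),np.cos(a55)])*d
    return T(H-RP@np.array([hx,0,hz]),RP)
def tcur(T0=None):
    return cur()
E
python3 - <<'E'
from h import *
A=T([471.7,-368.2,210],rpy(180,0,101.8));B=press(40);print(np.linalg.det(RP),B);plan(A,B,10)
E
```

```text
0.9999999999999997 [[  0.2   1.   -0.1 416.2]
 [  0.8  -0.2  -0.6 -77.6]
 [ -0.6   0.   -0.8 173.7]
 [  0.    0.    0.    1. ]]
10 rows m [0.02971, -0.00517, -0.00442] deg [0.77, -3.443, 2.442]
```

Call:
servo_tool(
  deltas=[
    [[0,0,-0.01],[0,0,0]],
    [[0,0,-0.03],[0,0,0]],
    [[0,0,-0.05],[0,0,0]],
    [[0,0,-0.05],[0,0,0]],
    [[0,0,-0.04],[0,0,0]],
    [[0,0,-0.02],[0,0,0]],
    [[0,0,0],[0,0,0]],
  ],
)

```text
time: 13.42
tool_pos: [471.8, -368.7, 212.6]
tcp_rot: [3.14, 0.003, 1.777]
contact_force: [-0.6, 0.6, -2.9]
grip_width: 35.7
finger_force: 30.0
```

Run:
```python
from h import *
import pickle
w,m=look("wrist");pickle.dump((w,m),open("w8.pkl","wb"));cv2.imwrite("pics/w8.png",w[:,:,::-1])
A=cur();print(A)
for c in cc(mask(w,(8,150,80),(22,255,255),(150,20,360,260))):
    print(c[:2]);
    # height of top of reader in tool frame: z=-(15.6+22)=-37.6 -> world z
    X=onz(m,c[0],A[2,3]+37.6);print((np.linalg.inv(A)@np.append(X,1))[:3])
B=np.linalg.inv(T([471.7,-368.2,10.4],rpy(180,0,101.8)))
for X in([462.,-321.9,48,1],[467.2,-346.5,48,1]): print((B@X)[:3])
print(bot.get_obs()["contact_force"])
plan(A,press(40),10)
```

```text
[[  -0.2    1.     0.   471.3]
 [   1.     0.2   -0.  -368.2]
 [  -0.     0.    -1.   210.9]
 [   0.     0.     0.     1. ]]
(array([259. , 176.1]), np.int32(2501))
[ 47.   -0.3 -37.6]
(array([259. , 231.9]), np.int32(1442))
[ 21.3  -0.3 -37.6]
(array([196.2, 256.3]), np.int32(13))
[  9.1 -29.1 -37.6]
[ 47.3  -0.  -37.6]
[ 22.2   0.  -37.6]
[ 0.3 -0.1 -2.7]
10 rows m [0.02973, -0.00513, -0.00433] deg [0.77, -3.441, 2.441]
```

Call:
servo_tool(
  deltas=[
    [[0.0297,-0.0051,-0.0043],[0.77,-3.44,2.44]],
    [[0.0297,-0.0051,-0.0043],[0.77,-3.44,2.44]],
    [[0.0297,-0.0051,-0.0043],[0.77,-3.44,2.44]],
    [[0.0297,-0.0051,-0.0043],[0.77,-3.44,2.44]],
    [[0.0297,-0.0051,-0.0043],[0.77,-3.44,2.44]],
    [[0.0297,-0.0051,-0.0043],[0.77,-3.44,2.44]],
    [[0.0297,-0.0051,-0.0043],[0.77,-3.44,2.44]],
    [[0.0297,-0.0051,-0.0043],[0.77,-3.44,2.44]],
    [[0.0297,-0.0051,-0.0043],[0.77,-3.44,2.44]],
    [[0.0297,-0.0051,-0.0043],[0.77,-3.44,2.44]],
    [[0,0,0],[0,0,0]],
    [[0,0,0],[0,0,0]],
  ],
)

```text
time: 14.98
tool_pos: [416.3, -78.2, 172.8]
tcp_rot: [-3.139, 0.61, 1.339]
contact_force: [0.6, -0.5, -2.3]
grip_width: 35.9
finger_force: 30.0
```

Run:
```python
from h import *
import pickle
w,m=look("wrist");pickle.dump((w,m),open("w9.pkl","wb"));cv2.imwrite("pics/w9.png",w[:,:,::-1])
A=cur();B=press(40);print(A[:3,3],B[:3,3],np.degrees(R.from_matrix(A[:3,:3].T@B[:3,:3]).as_rotvec()),bot.get_obs()["joint_positions"])
plan(A,press(12),4)
for X in([0,0,0],[29.3,-31.9,129.6],[-30.7,-31.9,129.6],[-30.7,-66.1,80.4],[29.3,-66.1,80.4]):
    print(proj(m,wor(Lc if X==[0,0,0] else X)))
for c in cc(mask(w,(8,150,80),(22,255,255),(150,20,360,260))): print(c[:2])
o=bot.get_obs();print(RP.T@o["contact_force"])
```

```text
[416.4 -78.6 173.3] [416.2 -77.6 173.7] [-0. -0.  0.] [ 0.   0.4  1.8 -0.6  1.2  0.6]
4 rows m [0.00714, -0.00011, -0.00022] deg [-0.012, -0.01, 0.008]
[262.2 -68.2]
[ 362.8 -122.6]
[ 163.8 -123.2]
[201.  -35.1]
[322.1 -34.7]
(array([259.3, 176.2]), np.int32(2474))
(array([259. , 231.9]), np.int32(1443))
(array([192.2, 228.1]), np.int32(44))
[0.1 0.6 3. ]
```

Call:
servo_tool(
  deltas=[
    [[0.008,0,0],[0,0,0]],
    [[0.008,0,0],[0,0,0]],
    [[0.008,0,0],[0,0,0]],
    [[0.004,0,0],[0,0,0]],
    [[0.004,0,0],[0,0,0]],
    [[0.002,0,0],[0,0,0]],
    [[0,0,0],[0,0,0]],
    [[0,0,0],[0,0,0]],
  ],
)

```text
time: 16.02
tool_pos: [423.1, -51.0, 154.1]
tcp_rot: [-3.142, 0.611, 1.337]
contact_force: [0.3, -0.2, -2.3]
grip_width: 35.6
finger_force: 30.0
```

Run:
```python
from h import *
A=cur();B=press(0);print((np.linalg.inv(A)@B)[:3,3])
f=[]
for i in range(3): bot.capture("top");o=bot.get_obs();f.append(RP.T@o["contact_force"]);print(f[-1],(np.linalg.inv(cur())@B)[:3,3])
```

```text
[ 6.3 -0.6 -0.3]
[1.6 0.4 2.2] [ 6.3 -0.6 -0.3]
[1.4 0.2 1.8] [ 6.3 -0.6 -0.3]
[1.3 0.  2.5] [ 6.3 -0.6 -0.3]
```

Call:
servo_tool(
  deltas=[
    [[0.0015,-0.0005,0],[0,0,0]],
    [[0.0015,0,0],[0,0,0]],
    [[0.001,0,0],[0,0,0]],
    [[0,0,0],[0,0,0]],
  ],
)

```text
time: 16.68
tool_pos: [423.4, -47.6, 151.7]
tcp_rot: [-3.141, 0.611, 1.337]
contact_force: [0.3, -1.1, -1.8]
grip_width: 36.2
finger_force: 30.0
```

```bash
cat > f.py <<'E'
from h import *
B=press(0)
for i in range(2): bot.capture("top");o=bot.get_obs();print(RP.T@o["contact_force"],(np.linalg.inv(cur())@B)[:3,3],o["grip_width"])
E
python3 f.py
```

```text
[ 1.5 -0.3  2.9] [ 2.1 -0.  -0.3] 36.20240830129669
[1.5 0.4 2.6] [ 2.2 -0.  -0.3] 35.822584349778246
```

Call:
servo_tool(
  deltas=[
    [[0.001,0,0],[0,0,0]],
    [[0.001,0,0],[0,0,0]],
    [[0,0,0],[0,0,0]],
    [[0,0,0],[0,0,0]],
  ],
)

```text
time: 17.27
tool_pos: [423.8, -46.0, 150.6]
tcp_rot: [-3.141, 0.611, 1.337]
contact_force: [0.8, -0.1, -2.4]
grip_width: 35.8
finger_force: 30.0
```

```bash
python3 f.py
```

```text
[ 0.6 -0.3  3. ] [ 0.2 -0.  -0.3] 35.4537365568875
[1.4 0.4 3.1] [ 0.2 -0.1 -0.3] 35.60094342595185
```

Call:
servo_tool(
  deltas=[
    [[0.001,0,0],[0,0,0]],
    [[0.001,0,0],[0,0,0]],
    [[0,0,0],[0,0,0]],
    [[0,0,0],[0,0,0]],
  ],
)

```text
time: 17.88
tool_pos: [424.1, -44.7, 149.7]
tcp_rot: [-3.142, 0.611, 1.337]
contact_force: [-0.5, -3.2, 1.2]
grip_width: 35.9
finger_force: 30.0
```

```bash
python3 f.py
```

```text
[-2.7  0.5  1.3] [-1.5 -0.1 -0.3] 35.91008050564114
[-3.9 -0.4  1.3] [-1.5 -0.1 -0.3] 35.714661298493496
```

Call:
servo_tool(
  deltas=[
    [[0.0005,0,0],[0,0,0]],
    [[0.0006,0,0],[0,0,0]],
    [[0,0,0],[0,0,0]],
    [[0,0,0],[0,0,0]],
  ],
)

```text
time: 18.48
tool_pos: [424.3, -44.1, 149.3]
tcp_rot: [-3.142, 0.612, 1.337]
contact_force: [-0.8, -5.7, 4.3]
grip_width: 36.1
finger_force: 30.0
```

```bash
python3 f.py
```

```text
[-7.4  0.4 -0.2] [-2.2 -0.1 -0.2] 35.78937029940343
[-7.1 -0.3 -0.3] [-2.2 -0.1 -0.3] 35.755665801241285
```

Call:
servo_tool(
  deltas=[
    [[0.0004,0,0],[0,0,0]],
    [[0,0,0],[0,0,0]],
    [[0,0,0],[0,0,0]],
    [[0,0,0],[0,0,0]],
    [[0,0,0],[0,0,0]],
    [[0,0,0],[0,0,0]],
    [[0,0,0],[0,0,0]],
    [[0,0,0],[0,0,0]],
    [[0,0,0],[0,0,0]],
    [[0,0,0],[0,0,0]],
    [[0,0,0],[0,0,0]],
    [[0,0,0],[0,0,0]],
    [[0,0,0],[0,0,0]],
    [[0,0,0],[0,0,0]],
  ],
)

```text
time: 20.32
tool_pos: [424.3, -43.9, 149.2]
tcp_rot: [-3.142, 0.612, 1.337]
contact_force: [-1.4, -6.9, 4.1]
grip_width: 36.0
finger_force: 30.0
```

```bash
python3 f.py
python3 - <<'E'
from h import *
import pickle
o=bot.get_obs();print(R.from_matrix(cur()[:3,:3].T@RP).as_rotvec(degrees=True))
w,m=look("wrist")
for c in cc(mask(w,(8,150,80),(22,255,255),(150,20,360,260)),2): print(c[:2])
E
```

```text
[-8.2  0.2  0.2] [-2.4 -0.1 -0.2] 35.912096551897925
[-7.9  0.4 -0.2] [-2.4 -0.1 -0.2] 35.46924099600301
[-0.   0.1 -0. ]
(array([259.1, 176.2]), np.int32(2462))
(array([259. , 231.9]), np.int32(1443))
```

Call:
servo_tool(
  deltas=[
    [[-0.001,0,0],[0,0,0]],
    [[-0.002,0,0],[0,0,0]],
    [[-0.004,0,0],[0,0,0]],
    [[-0.012,0,0],[0,0,0]],
    [[-0.02,0,0],[0,0,0]],
    [[-0.01,0,0],[0,0,0]],
    [[0,0,0],[0,0,0]],
    [[0,0,0],[0,0,0]],
  ],
)

```text
time: 21.48
tool_pos: [415.1, -82.3, 176.6]
tcp_rot: [-3.141, 0.61, 1.337]
contact_force: [-0.0, 0.2, -1.7]
grip_width: 35.9
finger_force: 30.0
```

Run:
```python
from h import *
A=cur();print(A[:3,3]);B=T([471.7,-368.2,130],rpy(180,0,101.8));plan(A,B,11)
```

```text
[415.1 -82.3 176.6]
11 rows m [-0.0236, 0.00629, 0.01256] deg [-0.7, 3.126, -2.221]
```

Call:
servo_tool(
  deltas=[
    [[-0.0236,0.0063,0.0126],[-0.7,3.126,-2.221]],
    [[-0.0236,0.0063,0.0126],[-0.7,3.126,-2.221]],
    [[-0.0236,0.0063,0.0126],[-0.7,3.126,-2.221]],
    [[-0.0236,0.0063,0.0126],[-0.7,3.126,-2.221]],
    [[-0.0236,0.0063,0.0126],[-0.7,3.126,-2.221]],
    [[-0.0236,0.0063,0.0126],[-0.7,3.126,-2.221]],
    [[-0.0236,0.0063,0.0126],[-0.7,3.126,-2.221]],
    [[-0.0236,0.0063,0.0126],[-0.7,3.126,-2.221]],
    [[-0.0236,0.0063,0.0126],[-0.7,3.126,-2.221]],
    [[-0.0236,0.0063,0.0126],[-0.7,3.126,-2.221]],
    [[-0.0236,0.0063,0.0126],[-0.7,3.126,-2.221]],
    [[0,0,0],[0,0,0]],
    [[0,0,0],[0,0,0]],
  ],
)

```text
time: 23.1
tool_pos: [471.6, -367.5, 129.1]
tcp_rot: [-3.14, -0.001, 1.777]
contact_force: [-0.1, 0.8, -1.8]
grip_width: 36.3
finger_force: 30.0
```

Run:
```python
from h import *
A=cur();o=bot.get_obs();print(A[:3,3],o["tcp_rot"],o["contact_force"]);B=T([471.7,-368.2,10.5],rpy(180,0,101.8));print((np.linalg.inv(A)@B)[:3,3],np.degrees(R.from_matrix(A[:3,:3].T@B[:3,:3]).as_rotvec()))
```

```text
[ 471.6 -367.5  129.1] [-3.1 -0.   1.8] [-0.1  0.8 -1.8]
[ -0.8   0.1 118.6] [-0.1 -0.1  0. ]
```

Call:
servo_tool(
  deltas=[
    [[0,0,0.03],[0,0,0]],
    [[0,0,0.035],[0,0,0]],
    [[0,0,0.025],[0,0,0]],
    [[0,0,0.014],[0,0,0]],
    [[0,0,0.006],[0,0,0]],
    [[0,0,0.003],[0,0,0]],
    [[0,0,0.002],[0,0,0]],
    [[0,0,0],[0,0,0]],
  ],
)

```text
time: 24.1
tool_pos: [472.1, -368.6, 15.2]
tcp_rot: [3.141, 0.001, 1.777]
contact_force: [-0.4, 0.4, -2.1]
grip_width: 35.9
finger_force: 30.0
```

Call:
servo_tool(
  deltas=[
    [[0,0,0.001],[0,0,0]],
    [[0,0,0.001],[0,0,0]],
    [[0,0,0],[0,0,0]],
    [[0,0,0],[0,0,0]],
  ],
)

```text
time: 24.6
tool_pos: [472.0, -368.4, 12.7]
tcp_rot: [-3.141, 0.0, 1.777]
contact_force: [0.1, -0.3, -2.3]
grip_width: 36.0
finger_force: 30.0
```

Call:
servo_tool(
  deltas=[
    [[0,0,0.001],[0,0,0]],
    [[0,0,0.001],[0,0,0]],
    [[0,0,0],[0,0,0]],
    [[0,0,0],[0,0,0]],
  ],
)

```text
time: 25.1
tool_pos: [472.0, -368.5, 11.4]
tcp_rot: [3.142, 0.001, 1.777]
contact_force: [-1.9, 2.2, 7.0]
grip_width: 36.1
finger_force: 30.0
```

Call:
servo_tool(
  deltas=[
    [[0,0,-0.0004],[0,0,0]],
    [[0,0,0],[0,0,0]],
  ],
)

```text
time: 25.35
tool_pos: [472.0, -368.5, 11.4]
tcp_rot: [-3.142, 0.001, 1.777]
contact_force: [-1.3, 1.7, 5.1]
grip_width: 35.7
finger_force: 30.0
```

Call:
servo_tool(
  deltas=[
    [[0,0,0],[0,0,0]],
    [[0,0,0],[0,0,0]],
    [[0,0,0],[0,0,0]],
    [[0,0,-0.01],[0,0,0]],
    [[0,0,-0.04],[0,0,0]],
    [[0,0,-0.05],[0,0,0]],
    [[0,0,-0.058],[0,0,0]],
    [[0,0,0],[0,0,0]],
  ],
  fingers=0.75,
)

```text
time: 26.35
tool_pos: [474.1, -370.3, 175.3]
tcp_rot: [3.136, 0.01, 1.777]
contact_force: [0.4, 0.2, -0.4]
grip_width: 69.0
finger_force: 0.0
```

Run:
```python
from h import *
w,m=look("wrist");A=cur();print(A[:3,3])
for c in cc(mask(w,(8,150,80),(22,255,255),(150,20,360,260)),2): print(c[:2],onz(m,c[0],48))
S,s=look("scene");k=mask(S,(0,150,60),(8,255,255),(270,150,370,260));q=cc(k,1)[0];print("grip",q[:2],"expect",proj(s,wor([8.5,109.9,193])))
B=T(wor([0,-140,330]),rpy(180,0,45));plan(A,B,9)
C=T(wor([21,107,300]),rpy(180,0,-13.4));plan(B,C,7)
```

```text
[ 472.9 -369.2  172.2]
(array([256.4, 131.9]), np.int32(513)) [ 461.7 -322.2   48. ]
(array([256.5, 158. ]), np.int32(318)) [ 467.  -346.7   48. ]
grip (array([313.4, 200.3]), np.int32(190)) expect [314.2 201. ]
9 rows m [0.03523, -0.0141, -0.01765] deg [0.034, 0.021, 6.314]
7 rows m [0.02288, -0.02903, 0.00429] deg [-0.0, -0.0, 8.343]
```

Call:
servo_tool(
  deltas=[
    [[0.0352,-0.0141,-0.0176],[0,0,6.31]],
    [[0.0352,-0.0141,-0.0176],[0,0,6.31]],
    [[0.0352,-0.0141,-0.0176],[0,0,6.31]],
    [[0.0352,-0.0141,-0.0176],[0,0,6.31]],
    [[0.0352,-0.0141,-0.0176],[0,0,6.31]],
    [[0.0352,-0.0141,-0.0176],[0,0,6.31]],
    [[0.0352,-0.0141,-0.0176],[0,0,6.31]],
    [[0.0352,-0.0141,-0.0176],[0,0,6.31]],
    [[0.0352,-0.0141,-0.0176],[0,0,6.31]],
    [[0.0229,-0.029,0.0043],[0,0,8.34]],
    [[0.0229,-0.029,0.0043],[0,0,8.34]],
    [[0.0229,-0.029,0.0043],[0,0,8.34]],
    [[0.0229,-0.029,0.0043],[0,0,8.34]],
    [[0.0229,-0.029,0.0043],[0,0,8.34]],
    [[0.0229,-0.029,0.0043],[0,0,8.34]],
    [[0.0229,-0.029,0.0043],[0,0,8.34]],
    [[0,0,0],[0,0,0]],
    [[0,0,0],[0,0,0]],
  ],
  fingers=0.45,
)

```text
time: 28.7
tool_pos: [501.1, 190.7, 296.1]
tcp_rot: [3.14, 0.003, -0.231]
contact_force: [-0.1, -0.5, 0.4]
grip_width: 41.1
finger_force: 0.0
```

Run:
```python
from h import *
w,m=look("wrist");cv2.imwrite("pics/w10.png",w[:,:,::-1]);A=cur();print(loc(A[:3,3]),bot.get_obs()["tcp_rot"])
for a in cc(mask(w,(0,150,40),(8,255,255)),2):
    p=np.argwhere(a[2])[:,::-1].astype(float);mu=a[0];u=np.linalg.svd(p-mu,full_matrices=False)[2][0];q=(p-mu)@u
    print(a[:2],loc(onz(m,mu,193)),loc(onz(m,mu+u*q.min(),193)),loc(onz(m,mu+u*q.max(),193)))
B=T(wor([21,108.5,174]),rpy(180,0,-13.4));D=np.linalg.inv(A)@B;print(D[:3,3],R.from_matrix(D[:3,:3]).as_rotvec(degrees=True))
```

```text
[ 19.8 106.2 296.6] [ 3.1  0.  -0.2]
(array([256. , 197.8]), np.int32(1696)) [  9.8 109.9 193. ] [ 47.8 110.  193. ] [-34.2 109.9 193. ]
[  1.4  -2.5 122.6] [0.1 0.1 0.1]
```

Call:
servo_tool(
  deltas=[
    [[0.001,-0.0035,0.03],[0,0,0]],
    [[0,0,0.04],[0,0,0]],
    [[0,0,0.035],[0,0,0]],
    [[0,0,0.0175],[0,0,0]],
    [[0,0,0],[0,0,0]],
  ],
)

```text
time: 29.38
tool_pos: [502.5, 193.3, 174.0]
tcp_rot: [3.14, 0.003, -0.233]
contact_force: [0.2, 0.0, 0.4]
grip_width: 41.4
finger_force: 0.0
```

Call:
servo_tool(
  deltas=[
    [[0,0,0],[0,0,0]],
    [[0,0,0],[0,0,0]],
    [[0,-0.0107,-0.004],[0,0,0]],
    [[0,-0.011,-0.003],[0,0,0]],
    [[0,-0.0112,-0.002],[0,0,0]],
    [[0,-0.0114,-0.001],[0,0,0]],
    [[0,-0.0114,0.0001],[0,0,0]],
    [[0,-0.0114,0.0011],[0,0,0]],
    [[0,-0.0112,0.0021],[0,0,0]],
    [[0,0,0],[0,0,0]],
  ],
  fingers=0.3,
)

```text
time: 30.62
tool_pos: [521.6, 271.3, 180.9]
tcp_rot: [3.141, 0.001, -0.232]
contact_force: [0.6, 0.1, 0.5]
grip_width: 27.8
finger_force: 0.0
```

Call:
servo_tool(
  deltas=[
    [[0,-0.011,0.0031],[0,0,0]],
    [[0,-0.0106,0.0041],[0,0,0]],
    [[0,-0.0102,0.0051],[0,0,0]],
    [[0,-0.0097,0.006],[0,0,0]],
    [[0,-0.0091,0.0069],[0,0,0]],
    [[0,-0.0085,0.0077],[0,0,0]],
    [[0,-0.0077,0.0084],[0,0,0]],
    [[0,-0.001,0.001],[0,0,0]],
    [[0,0,0],[0,0,0]],
  ],
)

```text
time: 31.75
tool_pos: [537.3, 336.4, 139.0]
tcp_rot: [3.141, 0.0, -0.233]
contact_force: [-0.4, -0.1, 0.4]
grip_width: 27.6
finger_force: 0.0
```

Run:
```python
from h import *
o=bot.get_obs();print(loc(cur()[:3,3]),NR.T@o["contact_force"])
S,s=look("scene");k=mask(S,(0,150,60),(8,255,255),(300,180,390,270))
for q in cc(k,2): print("grip",q[:2])
```

```text
[ 21.1 256.5 139. ] [-0.4 -0.2  0.4]
grip (array([344.9, 240.5]), np.int32(110))
```

Call:
servo_tool(
  deltas=[
    [[0,-0.0015,0.001],[0,0,0]],
    [[0,-0.0015,0.001],[0,0,0]],
    [[0,-0.0015,0],[0,0,0]],
    [[0,0,0],[0,0,0]],
  ],
)

```text
time: 32.3
tool_pos: [537.9, 337.0, 138.1]
tcp_rot: [3.135, 0.0, -0.234]
contact_force: [-4.4, -15.4, 8.8]
grip_width: 27.6
finger_force: 7.8
```

Call:
servo_tool(
  deltas=[
    [[0,0.004,0],[0,0,0]],
    [[0,0,0],[0,0,0]],
    [[0,0,0],[0,0,0]],
    [[0,0,-0.03],[0,0,0]],
    [[0,0,-0.045],[0,0,0]],
    [[0,0,-0.045],[0,0,0]],
    [[0,0,-0.04],[0,0,0]],
    [[0,0,0],[0,0,0]],
    [[0,0,0],[0,0,0]],
  ],
  fingers=0.5,
)

```text
time: 33.42
tool_pos: [537.1, 337.0, 296.2]
tcp_rot: [3.141, 0.001, -0.233]
contact_force: [-0.4, 0.2, -0.5]
grip_width: 46.3
finger_force: 0.0
```

Run:
```python
from h import *
o=bot.get_obs();print(loc(cur()[:3,3]),o["contact_force"],o["time"])
S,s=look("scene")
for q in cc(mask(S,(0,150,60),(8,255,255),(330,220,375,255)),2): print("grip now",q[:2],"start [351 237.5]")
S0=cv2.imread("pics/scene0.png")[:,:,::-1].copy()
for nm,lo,hi,roi in(("orange reader",(8,150,100),(22,255,255),(165,165,225,200)),("bin",(22,150,60),(35,255,255),(185,250,270,320))):
    for I in(S0,S): print(nm,[(q[0],q[1]) for q in cc(mask(I,lo,hi,roi),2)])
d=cv2.absdiff(S0,S).max(2)[180:330,120:300];print("changed px left area",(d>60).sum())
w,m=look("wrist")
for a in cc(mask(w,(0,150,40),(8,255,255)),1): print(a[:2],loc(onz(m,a[0],160)))
```

```text
[ 20.8 257.1 296.2] [-0.4  0.2 -0.5] 33.425
grip now (array([351.2, 237.7]), np.int32(219)) start [351 237.5]
orange reader [(array([199.7, 182.7]), np.int32(47)), (array([195.4, 177.2]), np.int32(15))]
orange reader [(array([199.7, 182.7]), np.int32(46)), (array([195.4, 177.2]), np.int32(15))]
bin [(array([226.9, 286.1]), np.int32(2890))]
bin [(array([226.9, 286.1]), np.int32(2889))]
changed px left area 189
(array([261.4, 189.2]), np.int32(1287)) [  9.5 255.2 160. ]
```

The handle is fully open, the reader is back where it lay, and the bin, hub and axle are unmoved, so I'm handing the job in.

```bash
python3 -c "
from plant import bot
print(bot.close_job())"
```

```text
the job is handed in; nothing more can be done
None
```

The job is handed in at about 33 s: I clamped the unit, pressed the reader on the middle of the label at about 9.5 N for about 1.8 s, laid it back in its tray within about 0.5 mm, and swung the clamp fully open to its stop.

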